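# Spin-check a sample carousel and brake it at its home pointer

## Robot

A 6-joint arm with a two-finger parallel gripper is mounted at the origin on the work surface. World frame = base frame: x ahead of the robot, y to its left, z up, the work surface at z = 0. Lengths are in mm, angles in degrees, forces in N, time in s.
With the tool pointing down it reaches from about 300 to 850 mm from the base axis. Payload 4.2 kg.
Tool frame: the origin (TCP) lies midway between the tips of the shut fingers; the grasp point (between the pads) lies 19 mm behind it; x points along the fingers, y is the direction in which the jaws open and shut, and the axes are right-handed (so a half turn about x gives the same grasp; the last joint's range is limited). The gripper opens to 91 mm and grips with 3 to 60 N. Pads are 32 mm wide; open, the fingers measure 118 mm over their backs; the gripper's body (76 mm by 178 mm) begins 60 mm behind the grasp point.
Start: joints at [-75.745, 18.312, 89.639, -0, 72.044, -1.146], TCP at [152.708, -554.368, 213.976] pointing down, gripper open.
Joint ranges: [-177.97, 177.97], [-48.28, 115.42], [12.27, 149.76], [-77.06, 257.06], [2.81, 150.46], [-146.56, 146.56]. Speed limits (degrees/s): [147.25, 147.25, 180, 180, 180, 180].

## Interface

Orientations are given as [roll, pitch, yaw] about the fixed x, y, z axes, in that order (R = Rz(yaw) Ry(pitch) Rx(roll)).
In Python, from workcell import env gives the robot as it stands.
- The arm moves only by the shell command python3 -m handwheel 'ROWS' [FORCE]. ROWS is text: rows parted by semicolons, each of 7 numbers parted by spaces: the turn, a rotation vector about the tool's x, y, z in degrees, then the shift along the tool's x, y, z in m, then the finger opening in m, from 0 to 0.0912. In form: rx ry rz x y z grip; .... A call has 1 to 12 rows; each row is the pose to reach, as a shift and turn from the pose commanded when the call began, along the tool's axes at that moment; what a row does not reach only later rows make up. A row lasts 1/12 s, in which the tool goes at most 41.7 mm and 7.16 degrees, less where a joint would pass 70% of its speed; a pose out of reach is approached as far as the arm can. A call with a gripper value outside its range is refused whole. The fingers move at their own pace and stop on an object; FORCE is the grip in N (left out, the last holds). Time passes only in rows, so rows that repeat a pose let the fingers close. It gives the time, the measured TCP pose, the force and the opening at its end, in the units of the state.
- env.state(): the state, without advancing time (a new reading comes with each control period).
- env.grab_frame(name): name is "side" or "top"; returns the picture (400x640x3 uint8, red, green, blue); there is no depth.
- env.get_calibration(name): a dict with "mtx" (3x3 intrinsics, pixels), "k1" (the pictures are not rectified: a ray, as slopes to the right and down, at radius r is drawn at 1 + k1 r^2 times it, then the intrinsics apply), "T" (4x4, takes a point from camera to world coordinates). Camera axes: x right, y up, looking along -z (the intrinsics and any distortion apply to the point x, -y, -z); pixel columns grow to the right and rows downward; lengths in mm; the calibration is good to about 2 mm. A picture is of the moment at which its call begins. get_calibration takes no time and is no camera call.
- env.job_done(): hands the job in, once; it reports no verdict.
The state is a dict: "time_s": time; "qpos": joint angles; "qvel": joint speeds; "effort": joint torques, N m; "ee_pos": TCP position; "ee_rot": TCP orientation; "force": force on the tool from outside, world axes, zero at the start; "torque": the same for the moment, N m; "gripper_width": finger opening in mm.
Only numpy, scipy, OpenCV 4.12 (cv2) and the standard library are available. Lean on these libraries where they do the work, as an engineer would, in place of code of your own. Each camera call takes 0.05 s, during which the arm holds its last target. There are 200 camera calls.

## Task

Check that the sample carousel runs freely and park it: with a fingertip, flick the disc by its upright post so that it spins counter-clockwise (seen from above), and let the post run past the fixed pointer at least once with nothing touching the carousel. Then, on a later pass while it is still turning, brake the disc with a fingertip so that it stops with the post at the pointer - it must not come to rest anywhere else first - and take the hand away, leaving it at rest there. Do not take the post between the fingers or grip anything else; the glassware and other things around stay where they are.

Things in the scene. Friction and masses are not known exactly. Their poses are not given: they have to be found in the camera images.
- wheel (a joint): angle of the carousel's aluminium disc (230 mm across, 14 thick, level), rad: 0 when the post is at the pointer, growing counter-clockwise from above, not wrapped (at the pointer again at 2 pi, 4 pi ...). Starts at rest between 0.8 and 4.2. Free bearing: loses about a tenth of its speed per second; from 2 rad/s it coasts some 2 to 3 turns in about 20 s, from 3 rad/s some 4 turns.
- post (a point): top of the steel index post, an upright pin 18 mm in diameter standing 50 mm above the disc's top face, centre 95 mm from the disc's axis; fixed to the disc, its only tall part. Thirteen flush dark vial places (14 mm) lie on the rest of its circle, none next to the post. Pushing the post along its circle turns the disc (0.8 kg).
- hub (a point): centre of the disc at its top face, 60 mm above the bench; z up. A hub cap 28 mm across rises 8 mm there. From 14 to 86 mm from the axis the face is bare and flat: the post passes clear of a fingertip held 50 mm out. A press on the face stops the disc almost at once; on its sprung spindle it gives 1 mm per 1.5 N after the first 2 to 7 N, at most 6 mm.
- mark (a point): point 95 mm from the axis, 60 mm above the bench, in line with the pointer: the post's centre is over it when parked. The pointer is a fixed steel finger 10 mm wide, 66 mm high, just outside the disc's rim (121 to 144 mm from the axis) on an arm of the housing, never on the robot's side.
- carousel: the carousel's fixed white and grey housing with the pointer, 170 mm across, and the disc that it carries; origin on the bench under the disc's axis, x axis towards the pointer.
- beaker: bystander: loose glass beaker, 72 mm across, 90 mm high; origin at its underside
- measuring_cylinder: bystander: loose glass measuring cylinder, foot 68 mm, tube 28 mm across, 158 mm high; origin at its underside
- reagent_jar: bystander: loose amber jar with black cap, 52 mm across, 75 mm high; origin at its underside
- rubber_bulb: bystander: loose rubber bulb standing tip up, 56 mm across, 85 mm high; origin at its underside

How it is judged (in metres and radians):
On the way, in this order (a step that is already met when the one before it is completed fails the run):
1. the flicked disc carries the post up to the pointer with nothing touching the carousel (value of joint wheel between 5.3 and 6.2 rad and velocity of joint wheel above 0.3 rad/s and contact force between each of the fingers, the arm and carousel below 0.05 N), for 0.03 s.
2. the post has run past the pointer, still turning and untouched (value of joint wheel between 6.6 and 8.5 rad and velocity of joint wheel above 0.3 rad/s and contact force between each of the fingers, the arm and carousel below 0.05 N), for 0.05 s.
3. on a later pass a fingertip on the disc has stopped it with the post at the pointer (value of joint wheel above 12 rad and horizontal distance between post and mark below 0.016 m and velocity of joint wheel between -0.08 and 0.08 rad/s and contact force between the fingers and carousel above 0.3 N), for 0.1 s.
At the end, for the whole second after the job is handed in: the disc is at rest (under 0.03 rad/s), at least one free pass behind it, with the post's centre within 16 mm, measured horizontally, of its place at the pointer (about 9.5 degrees), and the bystanders are within 10 mm of where they stood (value of joint wheel above 12 rad and horizontal distance between post and mark below 0.016 m and velocity of joint wheel between -0.03 and 0.03 rad/s and distance of each of beaker, measuring_cylinder, reagent_jar, rubber_bulb from where it was at the start of the episode below 0.01 m); the robot touches nothing.
It fails at once if the post was taken between the fingers (horizontal distance between the grasp point and post below 0.01 m and z of the grasp point in the frame of post below 0.012 m).
It fails at once if having passed the pointer, the disc came to rest somewhere else (post more than 20 mm from its place) (value of joint wheel above 6.9 rad and velocity of joint wheel between -0.03 and 0.03 rad/s and horizontal distance between post and mark above 0.02 m).
It fails at once if a bystander was moved by more than 15 mm, lifted or tipped (distance of any of beaker, measuring_cylinder, reagent_jar, rubber_bulb from where it was at the start of the episode above 0.015 m or angle between any of beaker, measuring_cylinder, reagent_jar, rubber_bulb's own z axis and vertical above 0.3 rad).
It also fails if it takes over 61 s, if anything falls off the work surface, if the arm or the gripper's body presses on something with over 40 N, if the wrist force passes 120 N, or if a joint passes its speed limit or range.

## Working session

There is one attempt and no reset: what is moved stays moved. The work goes in short steps, Python scripts to look and compute and a shell command to move; the robot and the scene stay as the last step left them, time stands still between calls to the robot, and variables do not carry over. Pictures are saved under pics/ and viewed, on a budget of 10 in all, crops included, one or two more only if the job needs it, and the job is handed in when it is done.

```bash
ls; mkdir -p pics; python3 - <<'E'
from workcell import env
import cv2
s=env.state(); print(s['time_s'],s['ee_pos'],s['ee_rot'],s['force'],s['gripper_width'])
for n in('top','side'):
    f=env.grab_frame(n); cv2.imwrite(f'pics/{n}0.png',f[:,:,::-1]); c=env.get_calibration(n); print(n,c)
E
```

```text
pics
0.0 [ 152.57432181 -553.8443316   213.09872829] [-90.35597145  89.89556339 105.0457589 ] [-0.47030069  0.22677405 -0.37025558] 91.42511083304964
top {'mtx': array([[498.83186264,   0.        , 318.08681207],
       [  0.        , 498.83186264, 200.42782414],
       [  0.        ,   0.        ,   1.        ]]), 'k1': -0.10431960840205512, 'T': array([[-1.48752791e-03,  9.90227073e-01, -1.39456553e-01,
         3.54250244e+02],
       [-9.99751015e-01, -4.57752518e-03, -2.18392880e-02,
        -2.17642822e+01],
       [-2.22642202e-02,  1.39389344e-01,  9.89987331e-01,
         1.36964588e+03],
       [ 0.00000000e+00,  0.00000000e+00,  0.00000000e+00,
         1.00000000e+00]])}
side {'mtx': array([[464.97288951,   0.        , 322.05376251],
       [  0.        , 464.97288951, 192.88340013],
       [  0.        ,   0.        ,   1.        ]]), 'k1': -0.1409661734562891, 'T': array([[-9.23778892e-01,  2.61365533e-01, -2.79858209e-01,
         1.62711823e+02],
       [-3.82685949e-01, -6.04236832e-01,  6.98891490e-01,
         9.87348385e+02],
       [ 1.35655087e-02,  7.52719011e-01,  6.58202148e-01,
         1.03598127e+03],
       [ 0.00000000e+00,  0.00000000e+00,  0.00000000e+00,
         1.00000000e+00]])}
```

View pics/top0.png

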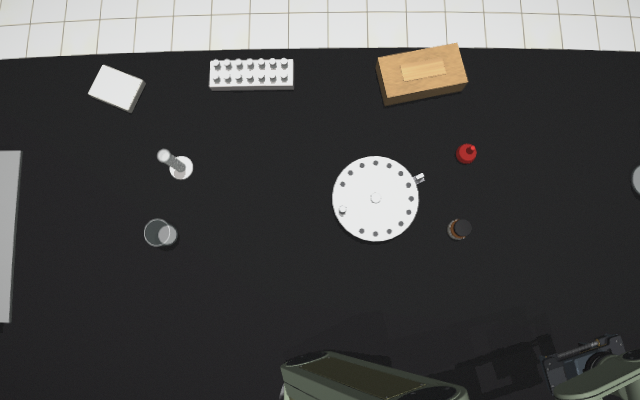

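View pics/side0.png

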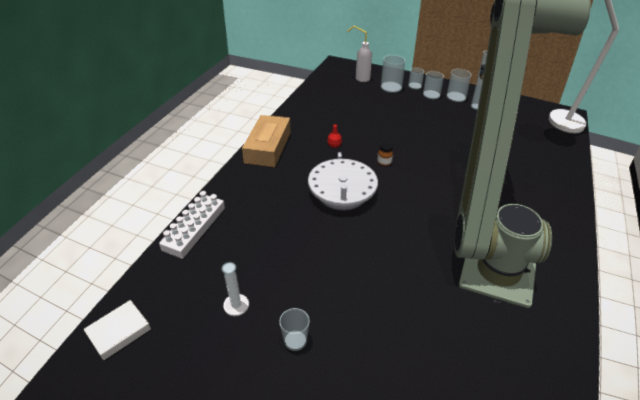

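The top view shows the carousel hub at about (376,198), the post at about (342,210) and the pointer at about (418,179). The bulb is at (467,153), the jar at (459,229), the beaker at (160,233) and the cylinder at (180,167). The side view agrees with this. Next I'll enlarge it and triangulate.

```bash
cat > h.py <<'E'
import numpy as np, cv2
from workcell import env
def w(name,px,z):
    c=env.get_calibration(name); K=c['mtx'];T=c['T']
    d=(np.array(px,float)-K[:2,2])/K[0,0]; u=d.copy()
    for _ in range(20): u=d/(1+c['k1']*(u@u))
    r=T[:3,:3]@np.array([u[0],-u[1],-1]); o=T[:3,3]
    return o+r*(z-o[2])/r[2]
def pix(name,P):
    c=env.get_calibration(name); K=c['mtx'];T=c['T']
    q=T[:3,:3].T@(np.array(P,float)-T[:3,3]); u=np.array([q[0],-q[1]])/-q[2]
    return K[:2,2]+K[0,0]*u*(1+c['k1']*(u@u))
E
python3 - <<'E'
from h import *
a=cv2.imread('pics/top0.png')[140:260,320:490]; b=cv2.imread('pics/side0.png')[135:215,295:405]
a=cv2.resize(a,(765,540),interpolation=cv2.INTER_CUBIC)
b=cv2.resize(b,(770,560),interpolation=cv2.INTER_CUBIC)
cv2.imwrite('pics/ca.png',a);cv2.imwrite('pics/cb.png',b)
for n,p,z in[('top',(376,198),68),('side',(343,179.5),68),('top',(342,209),110),('side',(344,186),110),('top',(420,177),66),('side',(339.5,154),66),('top',(463,228),75),('top',(468,151),85)]: print(n,p,w(n,p,z).round(0))
E
```

```text
top (376, 198) [ 543. -146.   68.]
side (343, 179.5) [ 537. -129.   68.]
top (342, 209) [509. -55. 110.]
side (344, 186) [507. -53. 110.]
top (420, 177) [ 600. -264.   66.]
side (339.5, 154) [ 598. -259.   66.]
top (463, 228) [ 462. -371.   75.]
top (468, 151) [ 666. -391.   85.]
```

View pics/ca.png

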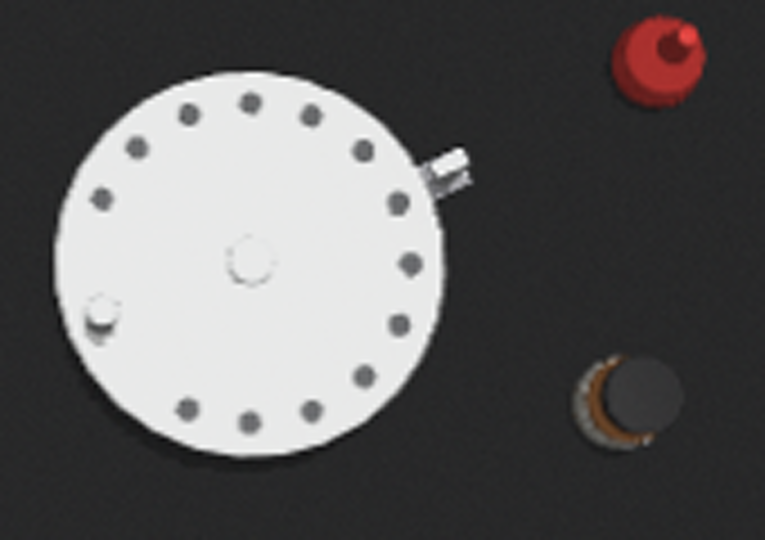

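View pics/cb.png

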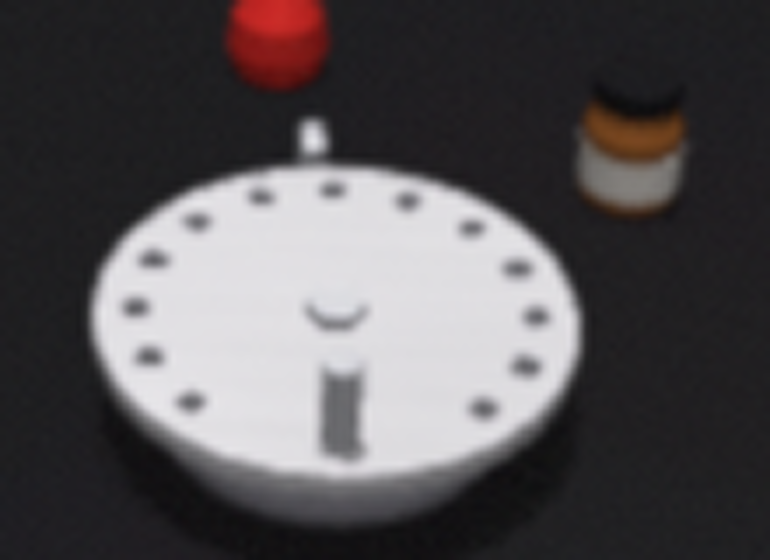

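The top crop (4.5x) shows vial dots around a hub at (249,262), with the post top at (102,310) and the pointer top from about (430,165) to (465,155). The side crop (7x) shows the post top at (343,368) and the pointer at (313,130). I'll fit the vial circles next.

```bash
python3 - <<'E'
from h import *
from scipy.optimize import least_squares
A=[(102,199),(137,148),(189,114),(251,103),(311,115),(363,151),(398,203),(410,264),(399,325),(364,377),(311,411),(249,423),(187,409)]
B=[(191,402),(149,356),(135,307),(154,259),(197,222),(261,196),(332,190),(407,201),(471,228),(517,269),(536,316),(526,366),(484,409)]
for n,L,s,o in[('top',A,4.5,(320,140)),('side',B,7,(295,135))]:
    f=lambda p: np.array([(p[0]+.5)/s+o[0]-.5,(p[1]+.5)/s+o[1]-.5])
    W=np.array([w(n,f(p),60)[:2] for p in L])
    r=least_squares(lambda q:np.hypot(*(W-q[:2]).T)-q[2],[540,-145,95]); h=r.x[:2]
    print(n,r.x.round(1),abs(r.fun).max().round(1),(np.degrees(np.arctan2(*(W-h).T[::-1]))).round(1))
    for nm,p,z in [('post',(102,310) if n=='top' else (343,362),110),('ptr',(447,162) if n=='top' else (314,126),66)]:
        P=w(n,f(p),z)[:2]; d=P-h; print(nm,P.round(1),np.hypot(*d).round(1),np.degrees(np.arctan2(d[1],d[0])).round(1))
    for nm,p,z in [('bulb',(655,65),40),('jar',(646,396),75)] if n=='top' else [('bulb',(278,40),40),('jar',(639,85),75)]: print(nm,w(n,f(p),z).round(0))
for n,p in [('beaker',(167,235)),('cyl',(181,168))]: print(n,w('top',p,0).round(0))
E
```

```text
top [ 545.5 -144.2   95. ] 0.6 [  66.6   43.9   21.3   -1.5  -23.4  -46.1  -68.7  -91.3 -113.7 -136.3
 -158.9  178.7  156.3]
post [510.7 -55.5] 95.3 111.4
ptr [ 603.3 -261.3] 130.6 -63.7
bulb [ 668. -395.   40.]
jar [ 463. -372.   75.]
side [ 541.8 -139.7   94.7] 0.8 [  66.4   43.4   21.3   -1.6  -23.5  -46.6  -68.2  -91.1 -113.6 -136.5
 -158.4  178.9  156.1]
post [507.4 -50.7] 95.5 111.1
ptr [ 601.5 -266.4] 140.1 -64.8
bulb [ 659. -365.   40.]
jar [ 458. -355.   75.]
beaker [452. 431.   0.]
cyl [642. 398.   0.]
```

```bash
python3 - <<'E'
from h import *
from scipy.spatial.transform import Rotation as Ro
s=env.state(); R=Ro.from_euler('xyz',s['ee_rot'],degrees=True).as_matrix(); print(R.round(3), s['time_s'])
p=np.array([152.7,-554.4,214.])
for t in [(546,-25,150),(546,-25,78),(496,-129,70)]:
    d=np.array(t)-p; print(t,(R.T@d).round(1),np.hypot(*d))if 0 else print(t,(R.T@d).round(1))
E
```

```text
[[-0.     0.266 -0.964]
 [ 0.001 -0.964 -0.266]
 [-1.    -0.002 -0.   ]] 0.1
(546, -25, 150) [  64.6 -405.8 -519.8]
(546, -25, 78) [ 136.6 -405.7 -519.8]
(496, -129, 70) [ 144.5 -318.7 -443.9]
```

```bash
python3 -m handwheel '-20.6 0 0 0.02 -0.4058 -0.5198 0;-20.6 0 0 0.02 -0.4058 -0.5198 0;-20.6 0 0 0.02 -0.4058 -0.5198 0;-20.6 0 0 0.03 -0.4058 -0.5198 0;-20.6 0 0 0.03 -0.4058 -0.5198 0;-20.6 0 0 0.04 -0.4058 -0.5198 0;-20.6 0 0 0.04 -0.4058 -0.5198 0;-20.6 0 0 0.04 -0.4058 -0.5198 0;-20.6 0 0 0.04 -0.4058 -0.5198 0;-20.6 0 0 0.04 -0.4058 -0.5198 0;-20.6 0 0 0.04 -0.4058 -0.5198 0;-20.6 0 0 0.04 -0.4058 -0.5198 0' 10
python3 - <<'E'
from h import *
from scipy.spatial.transform import Rotation as Ro
s=env.state(); R=Ro.from_euler('xyz',s['ee_rot'],degrees=True).as_matrix(); print(R.round(3),s['ee_pos'],s['qpos'], s['time_s'])
E
```

```text
time_s: 1.1
ee_pos: [451.0, -151.8, 185.1]
ee_rot: [-7.2, 90.0, -151.1]
force: [1.2, -0.7, 0.2]
gripper_width: 13.9
[[-0.     0.588 -0.809]
 [-0.    -0.809 -0.588]
 [-1.    -0.     0.   ]] [ 451.0253017  -151.78898285  185.09111677] [-1.99769455e+01  1.06757821e+01  1.04641809e+02 -1.25895571e-02
  6.46923619e+01  3.40197227e+01] 1.1
```

```bash
python3 -m handwheel '0 0 0 0.02 -0.046 -0.151 0;0 0 0 0.02 -0.046 -0.151 0;0 0 0 0.02 -0.046 -0.151 0;0 0 0 0.02 -0.046 -0.151 0;0 0 0 0.02 -0.046 -0.151 0;0 0 0 0.06 -0.046 -0.151 0;0 0 0 0.08 -0.046 -0.151 0;0 0 0 0.08 -0.046 -0.151 0;0 0 0 0.08 -0.046 -0.151 0;0 0 0 0.08 -0.046 -0.151 0'
python3 - <<'E'
from h import *
s=env.state(); print(s['ee_pos'],s['qpos'],s['force'])
a=env.grab_frame('side')[:,:,::-1][125:225,285:425]; b=env.grab_frame('top')[:,:,::-1][120:280,290:490]
cv2.imwrite('pics/c1.png',np.vstack([cv2.resize(b,None,fx=3.5,fy=1.9,interpolation=2)if 0 else cv2.resize(b,(400,320)),cv2.resize(a,(400,280))]))
E
```

```text
time_s: 1.93
ee_pos: [546.4, -28.4, 106.6]
ee_rot: [135.1, 89.9, -9.0]
force: [0.1, -0.2, 1.3]
gripper_width: 0.8
[546.35341439 -28.35671305 106.59495207] [-4.16935149e+00  2.09904131e+01  1.02406765e+02 -1.21212809e-02
  5.64820257e+01  4.98684822e+01] [ 0.14813213 -0.23664806  1.28014896]
```

View pics/c1.png

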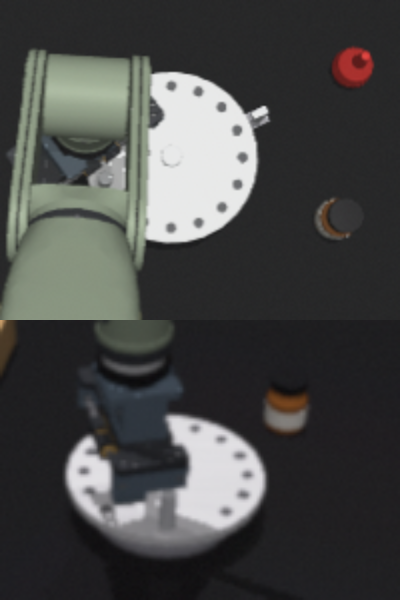

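The hand is in place behind the post at (546,-28). The side crop shows the fingers just beyond the post, and the bystanders are untouched. Next is to lower, flick and lift.

```bash
python3 -m handwheel '0 0 0 0.026 0 0 0;0 0 0 0.027 0 0 0;0 0 0 0.027 0 0.006 0;0 0 0 0.027 0 0.015 0;0 0 0 0.027 0 0.027 0;0 0 0 0.027 0 0.043 0;0 0 0 0.027 0 0.061 0;0 0 0 0.027 0 0.079 0;0 0 0 0.027 0 0.079 0;0 0 0 0 0 0.079 0;0 0 0 -0.04 0 0.079 0;0 0 0 -0.04 0 0.079 0'
cat > ang.py <<'E'
from h import *
H={'top':(545.5,-144.2),'side':(541.8,-139.7)}
PTR=-64.0
def prof(n,im):
    a=np.arange(0,360,1.); g=cv2.GaussianBlur(im,(3,3),0)
    P=[pix(n,(H[n][0]+95*np.cos(np.radians(t)),H[n][1]+95*np.sin(np.radians(t)),60)) for t in a]
    m=np.array(P,np.float32); v=cv2.remap(g,m[:,0].reshape(1,-1).copy(),m[:,1].reshape(1,-1).copy(),1)[0].astype(float)
    return v
def angle(n,im):
    """post angle (deg, world), score"""
    v=prof(n,im); g=v.mean(1); a=np.arange(360.)
    dark=np.clip((190-g)/100,0,1)
    # occluded: long dark runs
    occ=cv2.blur(dark.reshape(1,-1),(25,1),borderType=cv2.BORDER_REPLICATE)[0]>.75
    occ=cv2.dilate(occ.astype(np.uint8).reshape(1,-1),np.ones((1,25)))[0]>0
    ph=np.arange(0,360,.5); sc=[]
    ok=~occ
    for p in ph:
        T=np.zeros(360)
        for k in range(2,15): T+=np.exp(-(((a-p-22.5*k+180)%360-180)/3.2)**2)
        D=(a-p+180)%360-180; m=ok&(abs(D)>11)
        t=T[m]; d=dark[m]; sc.append(np.mean((d-.75*t)**2))
    i=int(np.argmin(sc)); return ph[i],sc[i],ok.mean()
E
python3 - <<'E'
from ang import *
import cv2
for n in H:
    print(n,angle(n,cv2.imread(f'pics/{n}0.png')))
s=env.state();print(s['ee_pos'],s['force'])
r=[]
for i in range(3):
    for n in H:
        t=env.state()['time_s']; im=env.grab_frame(n)[:,:,::-1].copy(); cv2.imwrite(f'pics/s{n}{t:.2f}.png',im); A=angle(n,im); print(n,round(t,3),A)
E
```

```text
time_s: 3.03
ee_pos: [486.1, -75.4, 152.4]
ee_rot: [133.8, 89.2, -10.2]
force: [1.5, 0.2, 0.2]
gripper_width: 0.1
top (np.float64(111.5), np.float64(0.004084197993012267), np.float64(1.0))
side (np.float64(111.5), np.float64(0.013499683784027952), np.float64(1.0))
[486.12634999 -75.35539521 152.37763933] [1.48577313 0.19235767 0.207113  ]
top 3.033 (np.float64(194.0), np.float64(0.035189397514614904), np.float64(0.8333333333333334))
side 3.083 (np.float64(201.0), np.float64(0.04686753473769449), np.float64(0.7694444444444445))
top 3.133 (np.float64(185.0), np.float64(0.04800850365473069), np.float64(0.8138888888888889))
side 3.183 (np.float64(168.0), np.float64(0.017262775066209577), np.float64(0.7166666666666667))
top 3.233 (np.float64(220.0), np.float64(0.0353344923423388), np.float64(0.7444444444444445))
side 3.283 (np.float64(226.5), np.float64(0.03054381223363535), np.float64(0.7333333333333333))
```

```bash
python3 -m handwheel '0 0 0 0 0.095 0.15 0;0 0 0 0 0.095 0.15 0;0 0 0 0 0.095 0.15 0;0 0 0 0 0.095 0.15 0;0 0 0 0 0.095 0.15 0;0 0 0 0 0.095 0.15 0'
cat > look.py <<'E'
from ang import *
for i in range(3):
    for n in H:
        t=env.state()['time_s']; im=env.grab_frame(n)[:,:,::-1].copy(); cv2.imwrite(f'pics/s{n}{t:.2f}.png',im); A=angle(n,im); print(n,round(t,3),*[round(float(x),3) for x in A])
E
python3 look.py
python3 - <<'E'
import cv2,glob,os
f=sorted(glob.glob('pics/s*.png'),key=os.path.getmtime)[-2:]
cv2.imwrite('pics/v2.png',cv2.hconcat([cv2.imread(x)[110:290,250:500] for x in f])); print(f)
E
```

```text
time_s: 3.83
ee_pos: [414.7, -241.3, 144.4]
ee_rot: [-53.1, 89.9, 162.6]
force: [0.9, 0.2, 0.1]
gripper_width: 0.4
top 3.833 295.0 0.004 1.0
side 3.883 301.0 0.008 1.0
top 3.933 307.0 0.004 1.0
side 3.983 313.0 0.009 1.0
top 4.033 319.0 0.004 1.0
side 4.083 325.0 0.01 1.0
['pics/stop4.03.png', 'pics/sside4.08.png']
```

View pics/v2.png

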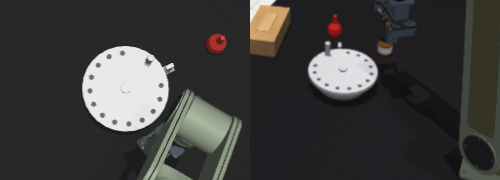

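The view is clear now. The post (about (148,62) in the top half) is just past the pointer (168,68), moving at about 2.1 rad/s. I'll let it run a second and measure again.

```bash
python3 -m handwheel '0 0 0 0 0 0 0;0 0 0 0 0 0 0;0 0 0 0 0 0 0;0 0 0 0 0 0 0;0 0 0 0 0 0 0;0 0 0 0 0 0 0;0 0 0 0 0 0 0;0 0 0 0 0 0 0;0 0 0 0 0 0 0;0 0 0 0 0 0 0;0 0 0 0 0 0 0;0 0 0 0 0 0 0'
python3 look.py
```

```text
time_s: 5.13
ee_pos: [416.1, -239.3, 145.4]
ee_rot: [59.1, 90.0, -84.9]
force: [-0.4, 0.7, 1.3]
gripper_width: 0.5
top 5.133 85.0 0.005 1.0
side 5.183 90.5 0.011 1.0
top 5.233 96.0 0.005 1.0
side 5.283 101.5 0.011 1.0
top 5.333 107.0 0.005 1.0
side 5.383 112.5 0.012 1.0
```

Speed is 110°/s and falling about 8°/s each second. The pass near t≈7.2 would be at 1.65 rad/s, which is fast, so I'll brake on the following one (6π) at about 1 rad/s. I'll hover over the face and learn the arm's lag meanwhile.

```bash
python3 -m handwheel '0 0 0 0 0.002 -0.04 0;0 0 0 0 0.0035 -0.08 0;0 0 0 0 0.0035 -0.111 0;0 0 0 0 0.0035 -0.111 0;0 0 0 0 0.0035 -0.111 0;0 0 0 0.03 0.0035 -0.111 0'
for i in 1 2 3; do python3 -m handwheel '0 0 0 0.0133 0 0 0' | head -2; done
for i in 1 2 3 4 ; do python3 -m handwheel '0 0 0 0 0 0 0'|head -2; done
python3 look.py
python3 - <<'E'
from h import *
s=env.state();print(s['ee_pos'],s['force'],s['time_s'])
import glob,os
f=sorted(glob.glob('pics/s*.png'),key=os.path.getmtime)[-2:]
cv2.imwrite('pics/v3.png',cv2.hconcat([cv2.imread(x)[110:290,250:500] for x in f])); print(f)
E
```

```text
time_s: 5.93
ee_pos: [511.4, -178.3, 119.6]
ee_rot: [120.8, 89.4, -23.2]
force: [0.2, -0.3, -0.2]
gripper_width: 0.5
time_s: 6.02
ee_pos: [506.1, -177.0, 100.4]
time_s: 6.1
ee_pos: [506.2, -177.3, 87.7]
time_s: 6.18
ee_pos: [506.5, -177.5, 74.7]
time_s: 6.27
ee_pos: [504.9, -176.9, 73.1]
time_s: 6.35
ee_pos: [506.7, -177.3, 75.1]
time_s: 6.43
ee_pos: [507.9, -177.5, 76.2]
time_s: 6.52
ee_pos: [508.3, -177.4, 76.5]
top 6.517 206.0 0.097 0.869
side 6.567 210.5 0.023 0.683
top 6.617 261.0 0.096 0.878
side 6.667 198.0 0.03 0.747
top 6.717 203.0 0.102 0.886
side 6.767 208.0 0.022 0.672
[ 508.1154524  -176.88607659   75.81871692] [-0.32358916 -0.65856603  0.13821994] 6.8167
['pics/stop6.72.png', 'pics/sside6.77.png']
```

View pics/v3.png

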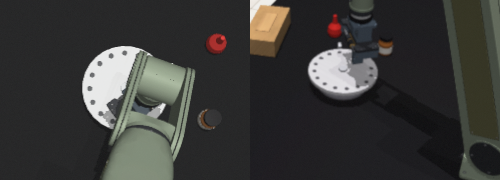

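Hover is at radius 50 and z 76. The arm hides about a quarter of the ring, so the angle is only good modulo 22.5° there; unwrapped by the prediction it fits within 2°. I'll lower to z 66 and keep measuring.

```bash
python3 -m handwheel '0 0 0 0.01 0 0 0;0 0 0 0.01 0 0 0;0 0 0 0.01 0 0 0;0 0 0 0.01 0 0 0;0 0 0 0.01 0 0 0;0 0 0 0.01 0 0 0;0 0 0 0.01 0 0 0;0 0 0 0.01 0 0 0;0 0 0 0.01 0 0 0;0 0 0 0.01 0 0 0;0 0 0 0.01 0 0 0;0 0 0 0.01 0 0 0'
cat > fit.py <<'E'
from ang import *
from scipy.optimize import least_squares
import glob,re,sys
for i in range(4):
    t=env.state()['time_s']; im=env.grab_frame('side')[:,:,::-1].copy(); cv2.imwrite(f'pics/sside{t:.3f}.png',im)
L=sorted([(float(re.findall(r'side([\d.]+)\.png',f)[0]),f) for f in glob.glob('pics/sside*.png')])
D=[(3.833,295),(3.933,307),(4.033,319),(5.133,445),(5.233,456),(5.333,467)]
def mod(q,t): # v'=-(c+b v)
    T=t-4; b=.05+0*T; c=q[2]; return q[0]+(q[1]+c/b)*(1-np.exp(-b*T))/b-c/b*T
q=np.array([315,119,2.])
def fit(q):
    t,a=np.array(D).T
    return least_squares(lambda q:mod(q,t)-a,q,loss='soft_l1').x
q=fit(q)
for t,f in L:
    if t<3.8: continue
    a=angle('side',cv2.imread(f))[0]; p=mod(q,np.array(t)); a=a+22.5*np.round((p-a)/22.5)
    print(f'{t:.3f} {a:.1f} {a-p:+.1f}'); D.append((t,a)); q=fit(q)
ta=np.linspace(4,25,8000); A=mod(q,ta)
for tgt in(656,1016,1376):
    i=np.searchsorted(A[:A.argmax()],tgt); print(tgt,ta[i].round(3),((A[i]-A[i-1])/(ta[i]-ta[i-1])).round(1))
s=env.state();print(q,s['time_s'],s['ee_pos'],s['force'])
E
python3 fit.py
```

```text
time_s: 7.82
ee_pos: [508.0, -176.9, 65.5]
ee_rot: [41.4, 90.0, -102.6]
force: [-0.2, 0.1, -0.8]
gripper_width: 0.2
3.880 301.0 +0.3
3.980 313.0 +0.3
4.080 325.0 +0.3
5.180 450.5 +0.2
5.280 461.5 +0.3
5.380 472.5 +0.4
6.570 593.0 -3.3
6.670 603.0 +0.4Traceback (most recent call last):
  File "fit.py", line 17, in <module>
    a=angle('side',cv2.imread(f))[0]; p=mod(q,np.array(t)); a=a+22.5*np.round((p-a)/22.5)
      ~~~~~^^^^^^^^^^^^^^^^^^^^^^
  File "ang.py", line 11, in angle
    v=prof(n,im); g=v.mean(1); a=np.arange(360.)
  File "ang.py", line 6, in prof
    P=[pix(n,(H[n][0]+95*np.cos(np.radians(t)),H[n][1]+95*np.sin(np.radians(t)),60)) for t in a]
       ~~~^^^^^^^^^^^^^^^^^^^^^^^^^^^^^^^^^^^^^^^^^^^^^^^^^^^^^^^^^^^^^^^^^^^^^^^^^^
  File "h.py", line 10, in pix
    c=env.get_calibration(name); K=c['mtx'];T=c['T']
ValueError: time passes only in moves, steps and waits
```

```bash
cat > h.py.new <<'E'
from functools import lru_cache
E
sed -i 's/c=env.get_calibration(name)/c=cal(name)/' h.py; cat >> h.py <<'E'
from functools import lru_cache
@lru_cache
def cal(n): return env.get_calibration(n)
E
rm h.py.new
sed 's/range(4)/range(0)/' fit.py > fit0.py; python3 fit0.py | tail -9
```

```text
6.770 613.0 +0.6
7.817 708.5 +0.8
7.867 713.5 +0.9
7.917 718.0 +0.6
7.967 722.0 +0.1
656 7.229 92.1
1016 12.068 58.1
1376 24.682 0.0
[315.3000891  119.7742407    3.30389116] 8.0167 [ 508.00551747 -176.86274288   65.48437862] [ 0.41081421  0.12664322 -0.13398023]
```

```bash
for i in 1 2; do python3 -m handwheel '0 0 0 0 0 0 0;0 0 0 0 0 0 0;0 0 0 0 0 0 0;0 0 0 0 0 0 0;0 0 0 0 0 0 0;0 0 0 0 0 0 0;0 0 0 0 0 0 0;0 0 0 0 0 0 0;0 0 0 0 0 0 0;0 0 0 0 0 0 0;0 0 0 0 0 0 0;0 0 0 0 0 0 0' | head -2; [ $i = 1 ] && python3 fit.py >/dev/null; done; python3 fit.py | tail -14; python3 - <<'E'
E
```

```text
time_s: 9.02
ee_pos: [508.0, -176.9, 65.5]
time_s: 10.22
ee_pos: [508.0, -176.9, 65.5]
7.917 718.0 +0.6
7.967 722.0 +0.1
9.017 809.0 +0.5
9.067 813.0 +0.3
9.117 817.0 +0.3
9.167 820.5 -0.2
10.217 899.0 +0.5
10.267 902.5 +0.3
10.317 906.0 +0.2
10.367 909.5 +0.1
656 7.229 92.3
1016 12.023 59.2
1376 25.0 0.9
[315.36982692 119.49294574   3.14901802] 10.4167 [ 507.97535435 -176.8738089    65.44380961] [-0.50332358  0.6148063   0.14831331]
```

The pointer pass is at t=12.02 at 59°/s. The press should start at about 11.92, which is 18 rows from now.

```bash
python3 -m handwheel '0 0 0 0 0 0 0;0 0 0 0 0 0 0;0 0 0 0 0 0 0;0 0 0 0 0 0 0;0 0 0 0 0 0 0;0 0 0 0 0 0 0;0 0 0 0 0 0 0;0 0 0 0 0 0 0;0 0 0 0 0 0 0;0 0 0 0 0 0 0;0 0 0 0 0 0 0;0 0 0 0 0 0 0' | head -1;  python3 -m handwheel '0 0 0 0 0 0 0;0 0 0 0 0 0 0;0 0 0 0 0 0 0;0 0 0 0 0 0 0;0 0 0 0 0 0 0;0 0 0 0 0 0 0;0 0 0 0.009 0 0 0;0 0 0 0.009 0 0 0;0 0 0 0.009 0 0 0;0 0 0 0.009 0 0 0;0 0 0 0.009 0 0 0;0 0 0 0.009 0 0 0'; python3 fit.py | tail -8
```

```text
time_s: 11.42
time_s: 12.42
ee_pos: [509.0, -177.3, 57.3]
ee_rot: [122.6, 89.9, -21.4]
force: [-0.3, -0.6, 6.6]
gripper_width: 0.4
12.417 1039.0 +0.1
12.467 1039.0 -2.8
12.517 1039.0 -4.9
12.567 1039.0 -6.7
656 7.224 92.2
1016 12.06 58.1
1376 24.59 0.0
[315.15943007 119.99290497   3.33370122] 12.6167 [ 508.9637023  -177.23706013   57.38607017] [ 0.2917726  -0.13636272  5.13606144]
```

It is at rest at 1039 modulo 22.5, which most likely means 1016.5 (the coasting prediction unwrapped it). I'll hold a little longer, lift straight up, step away and check.

```bash
python3 -m handwheel '0 0 0 0 0 0 0;0 0 0 0 0 0 0;0 0 0 -0.015 0 0 0;0 0 0 -0.055 0 0 0;0 0 0 -0.09 0 0 0;0 0 0 -0.09 0 0.04 0;0 0 0 -0.09 0 0.08 0;0 0 0 -0.09 0 0.11 0;0 0 0 -0.09 0 0.11 0;0 0 0 -0.09 0 0.11 0'
python3 look.py
python3 - <<'E'
import cv2,glob,os
f=sorted(glob.glob('pics/s*.png'),key=os.path.getmtime)[-2:]
cv2.imwrite('pics/v4.png',cv2.resize(cv2.hconcat([cv2.imread(f[0])[130:270,320:490],cv2.imread(f[1])[100:240,290:420]]),None,fx=2.6,fy=2.6))
E
```

```text
time_s: 13.45
ee_pos: [417.9, -241.9, 146.3]
ee_rot: [-94.2, 90.0, 121.7]
force: [0.5, -0.5, -1.2]
gripper_width: 0.5
top 13.45 293.0 0.005 1.0
side 13.5 293.0 0.007 1.0
top 13.55 293.0 0.004 1.0
side 13.6 292.5 0.009 1.0
top 13.65 292.5 0.004 1.0
side 13.7 292.5 0.009 1.0
```

View pics/v4.png

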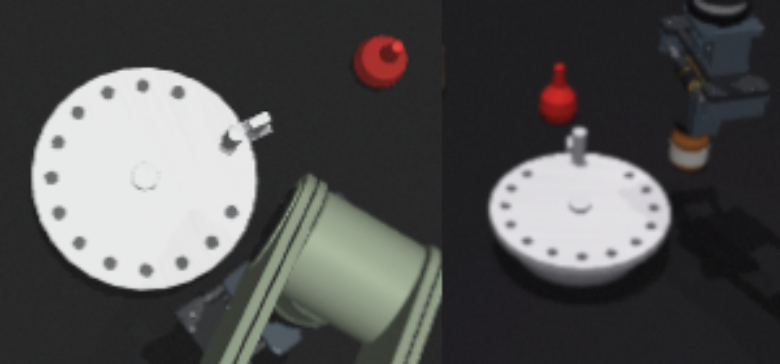

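The post stands beside the pointer, at 292.7° against the pointer's 296°. That is about 5 mm, within the 16 mm allowed. I'll check that it is truly at rest, since the last readings hint at a slow drift.

```bash
python3 -m handwheel '0 0 0 0 0 0 0;0 0 0 0 0 0 0;0 0 0 0 0 0 0;0 0 0 0 0 0 0;0 0 0 0 0 0 0;0 0 0 0 0 0 0;0 0 0 0 0 0 0;0 0 0 0 0 0 0;0 0 0 0 0 0 0;0 0 0 0 0 0 0;0 0 0 0 0 0 0;0 0 0 0 0 0 0'|head -1; python3 look.py
```

```text
time_s: 14.75
top 14.75 290.0 0.004 1.0
side 14.8 290.0 0.009 1.0
top 14.85 290.0 0.004 1.0
side 14.9 290.0 0.009 1.0
top 14.95 289.5 0.005 1.0
side 15.0 289.5 0.008 1.0
```

It is creeping backwards at about 2°/s, the recoil of the arm when it lifted. I'll press again gently now, settled first, and drag it back a few degrees.

```bash
python3 -m handwheel '0 0 0 0.03 0 -0.04 0;0 0 0 0.06 0 -0.08 0;0 0 0 0.076 0 -0.11 0;0 0 0 0.078 0 -0.11 0;0 0 0 0.078 0 -0.11 0;0 0 0 0.082 0 -0.11 0;0 0 0 0.086 0 -0.11 0;0 0 0 0.089 0 -0.11 0;0 0 0 0.089 0 -0.11 0'; python3 look.py; python3 - <<'E'
from h import *
s=env.state();print(s['ee_pos'],s['force'],s['torque'])
E
```

```text
time_s: 15.8
ee_pos: [507.6, -177.9, 58.3]
ee_rot: [108.0, 89.9, -36.1]
force: [-1.2, -0.1, 5.4]
gripper_width: 0.4
top 15.8 155.0 0.07 0.764
side 15.85 290.0 0.013 0.597
top 15.9 155.0 0.071 0.764
side 15.95 290.0 0.013 0.597
top 16.0 155.0 0.069 0.761
side 16.05 290.0 0.012 0.594
[ 507.61859753 -177.80522561   58.37296355] [-1.9532661  -2.2532048   5.47240437] [-0.3558857   0.30205722 -0.03437252]
```

```bash
python3 -m handwheel '0 0 0 0 0.001 0 0;0 0 0 0 0.002 0 0;0 0 0 0 0.003 0 0;0 0 0 0 0.004 -0.0003 0;0 0 0 0 0.005 -0.0005 0;0 0 0 0 0.005 -0.0005 0;0 0 0 0 0.005 -0.0005 0;0 0 0 0 0.005 -0.0005 0'; python3 look.py; python3 - <<'E'
from h import *
s=env.state();print(s['ee_pos'],s['force'],s['torque'])
E
```

```text
time_s: 16.77
ee_pos: [511.8, -181.2, 58.3]
ee_rot: [118.6, 89.9, -25.4]
force: [-0.5, -0.3, 5.7]
gripper_width: 0.3
top 16.767 320.0 0.064 0.722
side 16.817 297.5 0.012 0.633
top 16.867 319.5 0.035 0.65
side 16.917 297.5 0.012 0.633
top 16.967 319.5 0.035 0.653
side 17.017 297.5 0.012 0.633
[ 511.79457333 -181.2205791    58.33608442] [-0.85209599 -1.02528425  6.43566514] [-0.15784231  0.07774734 -0.00348532]
```

The disc is at 297.3°. Now I'll lift very slowly so the stored deflection relaxes while the finger still holds it.

```bash
python3 -m handwheel '0 0 0 -0.0003 0 0 0;0 0 0 -0.0006 0 0 0;0 0 0 -0.0009 0 0 0;0 0 0 -0.0012 0 0 0;0 0 0 -0.0015 0 0 0;0 0 0 -0.0018 0 0 0;0 0 0 -0.0021 0 0 0;0 0 0 -0.0024 0 0 0;0 0 0 -0.0024 0 0 0;0 0 0 -0.0024 0 0 0;0 0 0 -0.0024 0 0 0;0 0 0 -0.0024 0 0 0';  python3 look.py
```

```text
time_s: 18.07
ee_pos: [511.2, -180.6, 59.7]
ee_rot: [-35.3, 90.0, -179.3]
force: [-0.9, -0.9, 3.8]
gripper_width: 0.6
top 18.067 161.0 0.035 0.647
side 18.117 296.0 0.012 0.628
top 18.167 161.0 0.035 0.647
side 18.217 296.0 0.012 0.628
top 18.267 161.0 0.034 0.647
side 18.317 296.0 0.011 0.628
```

The deflection has relaxed: the TCP is on its command and the disc is at 296°. I'll lift on slowly.

```bash
python3 -m handwheel '0 0 0 -0.0002 0 0 0;0 0 0 -0.0004 0 0 0;0 0 0 -0.0006 0 0 0;0 0 0 -0.0008 0 0 0;0 0 0 -0.001 0 0 0;0 0 0 -0.0012 0 0 0;0 0 0 -0.0015 0 0 0;0 0 0 -0.0025 0 0 0;0 0 0 -0.005 0 0 0;0 0 0 -0.01 0 0 0;0 0 0 -0.01 0 0 0;0 0 0 -0.01 0 0 0';  python3 look.py; python3 -m handwheel '0 0 0 0 0 0 0;0 0 0 0 0 0 0;0 0 0 0 0 0 0;0 0 0 0 0 0 0;0 0 0 0 0 0 0;0 0 0 0 0 0 0;0 0 0 0 0 0 0;0 0 0 0 0 0 0;0 0 0 0 0 0 0;0 0 0 0 0 0 0;0 0 0 0 0 0 0;0 0 0 0 0 0 0';  python3 look.py
```

```text
time_s: 19.37
ee_pos: [511.7, -180.8, 70.4]
ee_rot: [120.6, 89.9, -23.4]
force: [-1.5, -0.2, -0.4]
gripper_width: 0.4
top 19.367 159.0 0.076 0.733
side 19.417 294.0 0.022 0.656
top 19.467 159.0 0.074 0.731
side 19.517 293.5 0.01 0.633
top 19.567 158.5 0.074 0.731
side 19.617 203.5 0.027 0.664
time_s: 20.67
ee_pos: [511.3, -180.6, 69.9]
ee_rot: [56.6, 90.0, -87.4]
force: [-0.8, 0.1, -0.3]
gripper_width: 0.6
top 20.667 158.0 0.074 0.736
side 20.717 293.0 0.026 0.661
top 20.767 158.0 0.074 0.736
side 20.817 293.0 0.023 0.656
top 20.867 158.0 0.074 0.736
side 20.917 293.0 0.009 0.631
```

It settled at 293.0° and is steady. I'll take the hand away and check again.

```bash
python3 -m handwheel '0 0 0 -0.04 0 0 0;0 0 0 -0.08 0 0 0;0 0 0 -0.08 0 0.04 0;0 0 0 -0.08 0 0.08 0;0 0 0 -0.08 0 0.12 0;0 0 0 -0.08 0 0.12 0;0 0 0 -0.08 0 0.12 0;0 0 0 -0.08 0 0.12 0;0 0 0 -0.08 0 0.12 0;0 0 0 -0.08 0 0.12 0'|head -2;  python3 look.py; python3 -m handwheel '0 0 0 0 0 0 0;0 0 0 0 0 0 0;0 0 0 0 0 0 0;0 0 0 0 0 0 0;0 0 0 0 0 0 0;0 0 0 0 0 0 0;0 0 0 0 0 0 0;0 0 0 0 0 0 0;0 0 0 0 0 0 0;0 0 0 0 0 0 0;0 0 0 0 0 0 0;0 0 0 0 0 0 0'|head -4;  python3 look.py
python3 - <<'E'
import cv2,glob,os
f=sorted(glob.glob('pics/s*.png'),key=os.path.getmtime)[-2:]
cv2.imwrite('pics/v5.png',cv2.hconcat([cv2.imread(f[0])[:,100:500],cv2.imread(f[1])[:,150:550]]))
E
```

```text
time_s: 21.8
ee_pos: [415.2, -250.6, 149.7]
top 21.8 293.0 0.004 1.0
side 21.85 293.0 0.008 1.0
top 21.9 293.0 0.004 1.0
side 21.95 293.0 0.008 1.0
top 22.0 293.0 0.004 1.0
side 22.05 293.0 0.008 1.0
time_s: 23.1
ee_pos: [414.2, -251.1, 149.9]
ee_rot: [66.8, 90.0, -77.2]
force: [0.3, -0.5, -0.2]
top 23.1 293.0 0.004 1.0
side 23.15 293.0 0.008 1.0
top 23.2 293.0 0.004 1.0
side 23.25 293.0 0.008 1.0
top 23.3 293.0 0.004 1.0
side 23.35 293.0 0.008 1.0
```

View pics/v5.png

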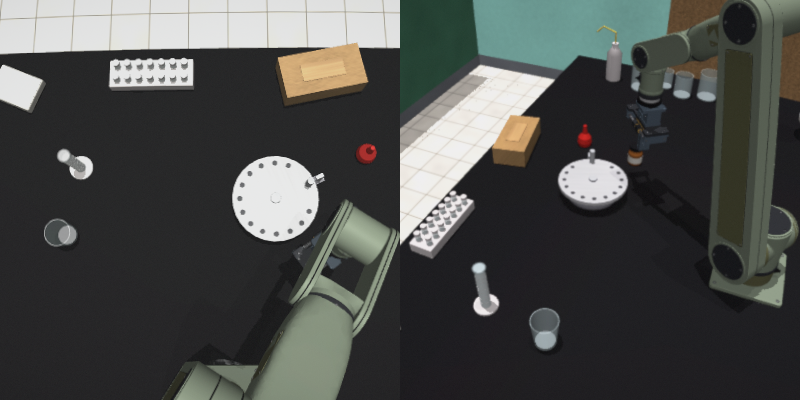

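The disc rests at 293.0° in both cameras with no change over 1.5 s. It is about 3° (5 mm) from the pointer, the bystanders stand where they were, and the hand is clear.

```bash
python3 -c "
from workcell import env
print(env.job_done())"
```

```text
the job is handed in; nothing more can be done
None
```

The carousel is parked at the pointer and the job is handed in. I flicked the post counter-clockwise to about 2.1 rad/s with shut fingers. It ran past the pointer freely twice, and on the third pass (wheel about 6π, near 1 rad/s) I braked it with a fingertip pressed on the disc's face.

- **First release:** the disc stopped within about 1° of the pointer. When the finger lifted, the arm's recoil left it creeping backwards at about 2°/s, and it drifted to about 6° (10 mm) off.
- **Correction:** I pressed again with the fingertip, dragged the disc back to the pointer and released it very slowly.
- **Last checks:** both cameras read the post steady at 293.0° for 1.5 s. The pointer is at about 296°, so the post is about 5 mm off, against 16 mm allowed. The bystanders look unmoved and the hand is clear of everything.
- **Unsure:** while the hand covered part of the disc, the angle was known only modulo 22.5° and was unwrapped from the predicted motion. The clear views afterwards fit that. No verdict was reported on whether the brief backward creep counts against the run.

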